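# Set the photometer's filter turret and start the reading

### The arm

A 6-joint arm with a two-finger parallel gripper is mounted at the origin on the work surface. World frame = base frame: x ahead of the robot, y to its left, z up, the work surface at z = 0. Lengths are in m, angles in rad, forces in N, time in s.
With the tool pointing down it reaches from about 0.425 to 0.95 m from the base axis. Payload 3.5 kg.
Tool frame: the origin (TCP) lies at the very end of the fingers, on their centre line; the grasp point (between the pads) lies 19 mm behind it (ctrl.grip_point_offset is the distance from the TCP to the grasp point, in m); z points along the fingers, y is the line along which they close (so a half turn about z gives the same grasp; the last joint's range is limited). The gripper opens to 85 mm and grips with 20 to 120 N. Pads are 22 mm wide; open, the fingers measure 114 mm over their backs; the gripper's body (76 mm by 85 mm) begins 54 mm behind the grasp point. The pads swing forward as they close: fully open they stand 13 mm farther back than shut.
Start: joints at [1.134, 0.286, 1.577, -0, 1.279, -0.15], TCP at [0.191, 0.647, 0.205] pointing down, gripper open.
Joint ranges: [-2.77, 2.77], [-0.9, 2.22], [0.21, 2.48], [-1.53, 4.67], [0.24, 2.81], [-2.84, 2.84]. Speed limits (rad/s): [2.79, 2.79, 3.14, 3.14, 3.14, 3.14].

### API

Orientations are given as a unit quaternion [x, y, z, w].
In Python, from plant import ctrl gives the robot as it stands. The module is installed in compiled form; this text tells all that it offers.
- The arm moves only by the shell command python3 -m pendant 'ROWS' [OPENING] [FORCE]. ROWS is JSON, a list of rows, each an object of numbers: "dx", "dy", "dz": the shift along the tool's x, y, z in cm; "twist": the turn about the tool's z in degrees. A call has 1 to 10 rows; each row is the pose to reach, as a shift and turn from the pose commanded when the call began, along the tool's axes at that moment; what a row does not reach only later rows make up. A row lasts 1/8 s, in which the tool goes at most 62.5 mm and 10.7 degrees, less where a joint would pass 70% of its speed; a pose out of reach is approached as far as the arm can. A call with a gripper value outside its range is refused whole. OPENING is the opening in per cent of the stroke, from 0 (shut) to 100 (fully open), set as the call begins (- or left out, the last holds). The fingers move at their own pace and stop on an object; FORCE is the grip in N (left out, the last holds). Time passes only in rows, so rows that repeat a pose let the fingers close. It gives the time, the measured TCP pose, the force, the opening and the grip force at its end, in the units of the state.
- ctrl.get_state(): the state, without advancing time (a new reading comes with each control period).
- ctrl.read_camera(name): name is "scene" or "top" or "wrist"; returns a dict with "img" (480x640x3 uint8, red, green, blue), "depth" (480x640 float32, m along the optical axis (not along the pixel's ray), 0 where there is no reading), "camera_matrix" (3x3 intrinsics, pixels), "xyz" and "rotation" of the camera in the world; the wrist camera has in their place "tool_from_camera" (4x4, takes a point from camera to tool coordinates, whose origin is the TCP and whose axes are the flange's). Camera axes: x right, y up, looking along -z (the intrinsics and any distortion apply to the point x, -y, -z); pixel columns grow to the right and rows downward; lengths in m; the calibration is good to about 2 mm. A picture is of the moment at which its call begins: read the wrist's pose just before it.
- ctrl.sign_off(): hands the job in; it is judged then, once.
The state is a dict: "time": time; "qpos": joint angles; "dq": joint speeds; "joint_efforts": joint torques, N m; "eef_pos": TCP position; "tcp_rot": TCP orientation; "contact_force": force on the tool from outside, world axes, zero at the start; "wrist_torque": the same for the moment, N m; "opening": opening from 0.0 (shut) to 1.0 (fully open); "finger_force": force on a finger pad.
Only numpy, scipy, OpenCV 4.12 (cv2) and the standard library are available. Lean on these libraries where they do the work, as an engineer would, in place of code of your own. Each camera call takes 0.05 s, during which the arm holds its last target. There are 200 camera calls.

### The job

On the white photometer, push the upright black tab of the filter turret round with the fingertips until it points at the purple dot, then press the blue start button fully down, let it come back up and move clear. Only push and press: do not take the tab between the fingers, and leave the turret at the purple dot and everything else standing where it is.

Things in the scene. Friction and masses are not known exactly. Their poses are not given: they have to be found in the camera images.
- photometer: bench photometer fixed to the table, white with a grey deck: 300 (x) x 380 (y) x 71 mm high; along its far (+x) edge a hood 55 mm deep rises to 124 mm. Origin: centre of its underside, x points away from the operator to the hood, z up. Turret axis at (0, 50) mm, start button at (-60, -125) mm in this frame
- turret_axis (a point): point on the vertical axis of the filter turret, on the upper face of its aluminium disc (116 mm across, its upper face 87 mm above the table; a hub 28 mm across stands 6 mm higher in the middle). Its x axis turns with the turret and always points along the tab, from the axis outwards; z up. The tab is an upright black radial fin with a white line on top: 10 mm thick, reaching from 37 to 87 mm out from the axis, its top 36 mm above this point (123 mm above the table)
- tab_top (a point): point on the top edge of the black tab, mid-thickness, 72 mm out from the turret's axis
- turret (a joint): angle of the turret, rad: 0 with the tab pointing straight to the operator's side (the photometer's -x), growing anticlockwise seen from above; stops at -1.85 and 1.85. Starts between -0.35 and 0.35. Even friction, about 2 N to push at the tab; no clicks or springs: it stays where it is left
- dot_purple: flat round purple dot, 26 mm across, stuck on the photometer's deck 100 mm from the turret's axis, 71 mm above the table; its origin is its centre; the four dots (purple, yellow, red, green) share four places, in an order that changes, at 0.85 and 1.5 rad either side of the tab's middle position
- dot_yellow: flat round yellow dot, 26 mm across, stuck on the photometer's deck 100 mm from the turret's axis, 71 mm above the table; its origin is its centre
- dot_red: flat round red dot, 26 mm across, stuck on the photometer's deck 100 mm from the turret's axis, 71 mm above the table; its origin is its centre
- dot_green: flat round green dot, 26 mm across, stuck on the photometer's deck 100 mm from the turret's axis, 71 mm above the table; its origin is its centre
- start (a joint): travel of the start button, m: 0 up, 0.006 fully down; it springs back when let go, and takes about 5 N to push fully down
- start_top (a point): centre of the top face of the blue start button (32 mm across, pressed straight down), 93 mm above the table when up
- deck_jar: small pale jar with red lid standing on the photometer's deck between start button and hood, 39 mm across, 48 mm high. It only stands by: leave it alone. Origin: centre of its underside, z up.
- tube_rack: green rack 50 x 200 mm, 45 mm high, with purple-capped tubes that reach 100 mm. It only stands by: leave it alone. Origin: centre of its underside, z up.
- reagent: white bottle with blue cap, 64 mm across, 150 mm high. It only stands by: leave it alone. Origin: centre of its underside, z up.
- beaker: clear cup, 68 mm across, 90 mm high. It only stands by: leave it alone. Origin: centre of its underside, z up.
- scanner: black hand scanner lying flat, about 140 x 65 x 35 mm. It only stands by: leave it alone. Origin: centre of its underside, z up.
- cuvette_box: blue box with clear lid, 84 x 124 x 54 mm. It only stands by: leave it alone. Origin: centre of its underside, z up.
- specimen_cup: white specimen jar with red lid, 52 mm across, 60 mm high. It only stands by: leave it alone. Origin: centre of its underside, z up.

How it is judged:
On the way, in this order (a step that is already met when the one before it is completed fails the run):
1. the tab has been pushed round to point at the purple dot (y of dot_purple in the frame of turret_axis between -0.013 and 0.013 m and x of dot_purple in the frame of turret_axis above 0.05 m and velocity of joint turret between -0.05 and 0.05 rad/s), for 0.2 s.
2. the start button is pressed fully down with the tab at the purple dot (y of dot_purple in the frame of turret_axis between -0.013 and 0.013 m and x of dot_purple in the frame of turret_axis above 0.05 m and value of joint start above 0.0045 m), for 0.05 s.
At the end, for the whole second after the job is handed in: The tab's line passes within 13 mm of the purple dot's centre (about 7 degrees of turn), the turret at rest, the start button up again (within 1.5 mm), every bystander upright and within 20 mm of where it stood (all of step 1 and value of joint start below 0.0015 m and distance of each of deck_jar, tube_rack, reagent, beaker, scanner, cuvette_box, specimen_cup from where it was at the start of the episode below 0.02 m and angle between each of deck_jar, tube_rack, reagent, beaker, scanner, cuvette_box, specimen_cup's own z axis and vertical below 0.15 rad); the robot touches nothing.
It fails at once if the tab is taken between the fingers (y of the grasp point in the frame of turret_axis between -0.006 and 0.006 m and x of the grasp point in the frame of turret_axis between 0.03 and 0.094 m and z of the grasp point in the frame of turret_axis below 0.048 m).
It fails at once if a thing standing by is shoved more than 20 mm, lifted or tipped (distance of any of deck_jar, tube_rack, reagent, beaker, scanner, cuvette_box, specimen_cup from where it was at the start of the episode above 0.02 m or angle between any of deck_jar, tube_rack, reagent, beaker, scanner, cuvette_box, specimen_cup's own z axis and vertical above 0.3 rad).
It also fails if it takes over 53 s, if anything falls off the work surface, if the arm or the gripper's body presses on something with over 40 N, if the wrist force passes 120 N, or if a joint passes its speed limit or range.

## Working session

There is one attempt and no reset: what is moved stays moved. The work goes in short steps, Python scripts to look and compute and a shell command to move; the robot and the scene stay as the last step left them, time stands still between calls to the robot, and variables do not carry over. Pictures are saved under pics/ and viewed, at most 10 in all, crops included, and the job is handed in when it is done.

```bash
mkdir -p pics; python3 - <<'E'
from plant import ctrl
import cv2,numpy as np,pickle
s=ctrl.get_state();print(s['time'],s['eef_pos'],s['tcp_rot'],s['opening'])
for n in('top','scene'):
    c=ctrl.read_camera(n);pickle.dump(c,open(n+'.pkl','wb'))
    cv2.imwrite(f'pics/{n}0.png',c['img'][:,:,::-1]);print(n,c['xyz'],c['rotation'],c['camera_matrix'])
E
```

```text
0.0 [0.19059497 0.6467742  0.20392774] [ 1.42894739e-01  9.89737176e-01 -1.13869878e-03 -3.46514056e-04] 1.0045273337264433
top [ 0.35149718 -0.04290897  1.69225346] [-0.04752003  0.03467807  0.70944979 -0.70229643] [[555.96810487   0.         316.10070393]
 [  0.         555.96810487 246.37088515]
 [  0.           0.           1.        ]]
scene [ 0.93650476 -0.57790365  1.17344361] [0.2701423  0.08428859 0.26855924 0.92075757] [[477.75632364   0.         316.44657251]
 [  0.         477.75632364 230.93526691]
 [  0.           0.           1.        ]]
```

View pics/top0.png

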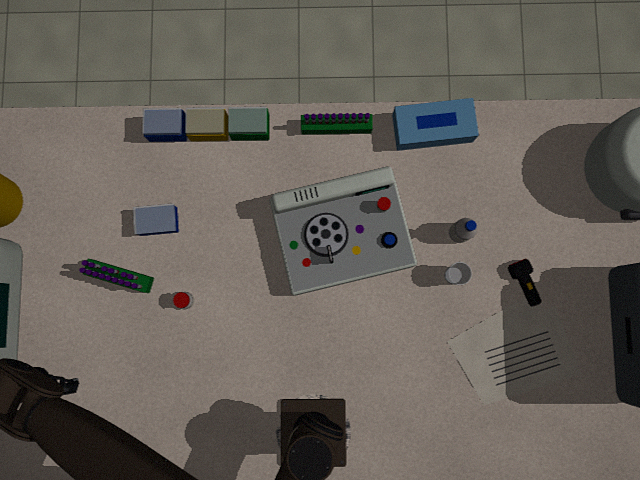

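View pics/scene0.png

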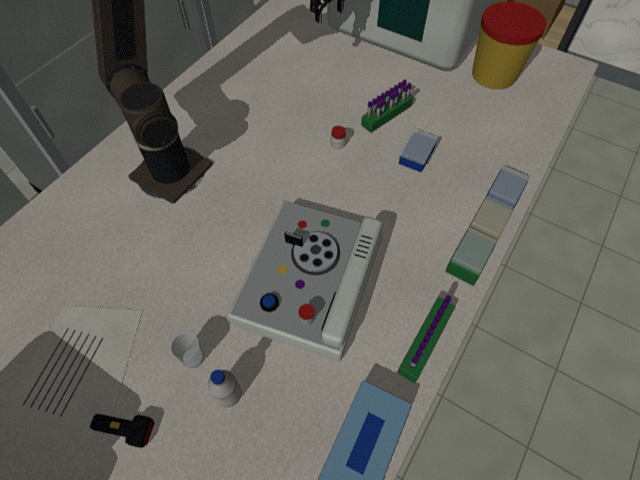

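The top view shows the turret at about (325,234), with the tab pointing down to (330,254). The dots are purple (360,229), yellow (356,250), red (306,262) and green (294,245). The blue button is at (389,240) and the jar lid at (384,203). Next I'll locate these in world coordinates.

```bash
cat > h.py <<'E'
import numpy as np,cv2
from scipy.spatial.transform import Rotation as R
def ray(c,u,v,z):
    K=c['camera_matrix'];d=np.array([(u-K[0,2])/K[0,0],-(v-K[1,2])/K[1,1],-1])
    r=c['rotation'];r=R.from_quat(r).as_matrix() if np.size(r)==4 else np.array(r)
    d=r@d;o=np.array(c['xyz']);return (o+d*(z-o[2])/d[2])[:2]
def blob(img,lo,hi,near,rad=10):
    h=cv2.cvtColor(img,cv2.COLOR_RGB2HSV);m=cv2.inRange(h,lo,hi)
    w=np.zeros_like(m);cv2.circle(w,near,rad,255,-1);m&=w
    v,u=np.nonzero(m);return u.mean(),v.mean(),len(u)
E
python3 - <<'E'
from h import *
import pickle
spec={'purple':((125,90,30),(160,255,255),.071),'yellow':((18,110,60),(32,255,255),.071),'red':((0,120,60),(8,255,255),.071),'green':((50,100,30),(85,255,255),.071),'start':((105,120,30),(125,255,255),.093)}
near={'top':dict(purple=(360,229),yellow=(356,250),red=(306,262),green=(294,245),start=(389,240)),
'scene':dict(purple=(300,285),yellow=(282,270),red=(302,224),green=(325,223),start=(269,301))}
a=dict(p15=1)
P={}
for n in near:
    c=pickle.load(open(n+'.pkl','rb'))
    for k,(lo,hi,z) in spec.items():
        try:
            u,v,N=blob(c['img'],lo,hi,near[n][k]);p=ray(c,u,v,z);P[n,k]=p;print(n,k,round(u,1),round(v,1),N,p.round(4))
        except Exception as e: print(n,k,e)
# local coords: angle a anticlockwise from -x
f=lambda a:np.array([-.1*np.cos(a),.05-.1*np.sin(a)])
# anticlockwise from -x goes toward -y
L=dict(purple=f(1.5),yellow=f(.85),red=f(-.85),green=f(-1.5),start=np.array([-.06,-.125]))
for n in near:
    ks=[k for k in L if (n,k) in P];A=np.array([L[k] for k in ks]);B=np.array([P[n,k] for k in ks])
    r,_=R.align_vectors(np.c_[B-B.mean(0),0*B[:,0]],np.c_[A-A.mean(0),0*A[:,0]])
    M=r.as_matrix()[:2,:2];t=B.mean(0)-M@A.mean(0)
    print(n,'yaw',np.degrees(np.arctan2(M[1,0],M[0,0])),'t',t,'res mm',((A@M.T+t-B)*1e3).round(1).tolist(),'axis',M@[0,.05]+t)
    ax=M@[0,.05]+t;print('jar?',M@[.06,-.125]+t)
    c=pickle.load(open(n+'.pkl','rb'))
    tp=ray(c,*((330.5,260) if n=='top' else (291,233)),.123)-ax
    d=M.T@tp;print('tab end r',np.linalg.norm(d),'angle',np.arctan2(-d[1],-d[0]))
c=pickle.load(open('top.pkl','rb'));i=c['img'][195:295,265:425,::-1];j=pickle.load(open('scene.pkl','rb'))['img'][195:315,240:400,::-1]
cv2.imwrite('pics/z.png',np.vstack([cv2.resize(i,None,fx=4,fy=3 if 0 else 4,interpolation=2)[:400,:640]]))
E
```

```text
top purple 359.3 228.7 58 [ 0.5919 -0.1418]
top yellow 355.9 249.8 64 [ 0.5295 -0.1309]
top red 306.0 261.9 57 [0.4956 0.0158]
top green 293.3 244.5 55 [0.5472 0.0526]
top start 389.3 239.1 103 [ 0.5573 -0.2266]
scene purple 299.6 283.8 68 [ 0.593  -0.1434]
scene yellow 281.9 269.0 67 [ 0.5299 -0.1325]
scene red 302.0 224.0 51 [0.496  0.0135]
scene green 324.8 222.7 48 [0.5473 0.051 ]
scene start 268.3 300.6 147 [ 0.5603 -0.2315]
top yaw 12.938568429766837 t [ 0.58786733 -0.09158595] res mm [[0.2, 0.2], [-0.4, 0.1], [-0.1, -0.2], [0.2, 0.2], [0.0, -0.2]] axis [ 0.57667202 -0.04285542]
jar? [ 0.67433225 -0.19997792]
tab end r 0.08198813863158515 angle -0.0693424056571467
scene yaw 13.3494716177285 t [ 0.58887076 -0.09363214] res mm [[0.5, -0.3], [0.6, -0.9], [-0.3, -0.7], [0.1, -0.6], [-0.9, 2.4]] axis [ 0.57732627 -0.04498315]
jar? [ 0.6761108  -0.20140123]
tab end r 0.06965657822187002 angle -0.11397857568888636
```

View pics/z.png

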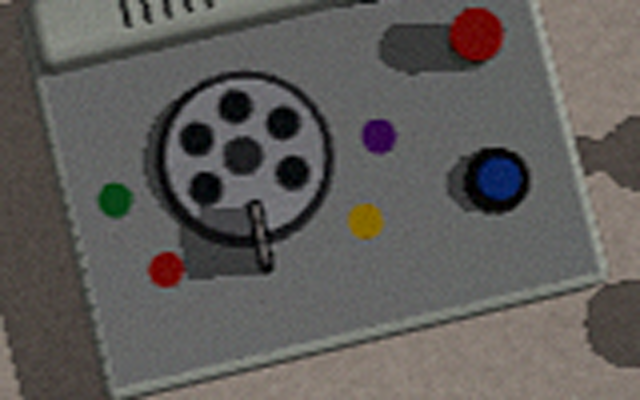

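The fit has sub-mm residuals. The axis is at about (0.577, -0.044) with a yaw of 13°. The tab sits at about -0.07 rad and purple is at +1.5 rad, so I need to push anticlockwise from the tab's +y side. First I'll close the fingers and travel at the current height.

```bash
python3 -m pendant '[{"dx":-4.5,"dy":-5.0,"dz":-1,"twist":-5},{"dx":-9,"dy":-10,"dz":-1,"twist":-10},{"dx":-13,"dy":-15,"dz":-1,"twist":-15},{"dx":-17,"dy":-19.5,"dz":-1,"twist":-20},{"dx":-21,"dy":-24,"dz":-1,"twist":-25},{"dx":-25,"dy":-28.5,"dz":-1,"twist":-25},{"dx":-29,"dy":-33,"dz":-1,"twist":-25},{"dx":-33,"dy":-37.5,"dz":-1,"twist":-25},{"dx":-37,"dy":-42,"dz":-1,"twist":-25},{"dx":-41,"dy":-46.5,"dz":-1,"twist":-25}]' 0 40
```

```text
time: 1.35
eef_pos: [0.4529, 0.0835, 0.2151]
tcp_rot: [-0.075, 0.997, 0.0, 0.0]
contact_force: [0.9, 1.1, -0.3]
opening: -0.003
finger_force: 0.0
```

```bash
python3 -m pendant '[{"dx":-1.6,"dy":-5},{"dx":-3.2,"dy":-10},{"dx":-3.2,"dy":-10.5},{"dx":-3.2,"dy":-10.5}]'
python3 - <<'E'
from h import *
from plant import ctrl
s=ctrl.get_state();c=ctrl.read_camera('wrist')
T=np.eye(4);T[:3,:3]=R.from_quat(s['tcp_rot']).as_matrix();T[:3,3]=s['eef_pos']
W=T@c['tool_from_camera'];print(W.round(3),c['camera_matrix'])
import pickle;c['xyz']=W[:3,3];c['rotation']=W[:3,:3];pickle.dump(c,open('w1.pkl','wb'))
cv2.imwrite('pics/w1.png',c['img'][:,:,::-1])
E
```

```text
[[-0.149 -0.944 -0.294  0.379]
 [ 0.989 -0.142 -0.044  0.072]
 [ 0.    -0.297  0.955  0.383]
 [ 0.     0.     0.     1.   ]] [[347.52081439   0.         314.44078776]
 [  0.         347.52081439 239.42836872]
 [  0.           0.           1.        ]]$[0]: bad value
```

View pics/w1.png

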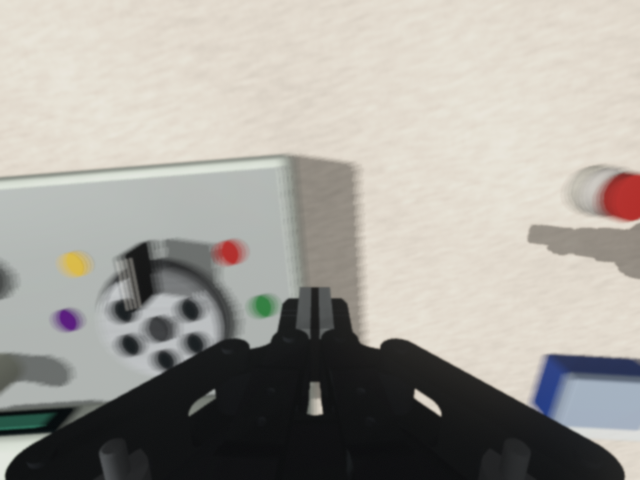

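The wrist view is from the old pose, since that move was refused. It probably wants all the keys in each row. The tab's top line runs from (120,258) to (133,308), with the red and yellow dots on either side, as expected.

```bash
python3 -m pendant '[{"dx":-1.6,"dy":-5,"dz":0,"twist":0},{"dx":-3.2,"dy":-10,"dz":0,"twist":0},{"dx":-3.2,"dy":-10.5,"dz":0,"twist":0},{"dx":-3.2,"dy":-10.5,"dz":0,"twist":0}]'
python3 - <<'E'
from h import *
import pickle
c=pickle.load(open('w1.pkl','rb'));a=ray(c,121,258,.123);b=ray(c,133,308,.123);print(a,b,np.degrees(np.arctan2(*(a-b)[::-1])))
c=pickle.load(open('top.pkl','rb'));a=ray(c,331.2,262.5,.123);b=ray(c,328.5,245.5,.123);print(a,b,np.degrees(np.arctan2(*(a-b)[::-1])))
E
```

```text
time: 1.9
eef_pos: [0.4994, -0.0134, 0.2147]
tcp_rot: [-0.074, 0.997, 0.0, -0.001]
contact_force: [-0.3, -0.5, 0.4]
opening: -0.001
finger_force: 0.0
[ 0.49766843 -0.06589385] [ 0.54128503 -0.05663346] -168.0133297560382
[ 0.48855905 -0.05752799] [ 0.53710782 -0.05044978] -171.7049626145373
```

Tab at about 190° world. Descend beside it, then push along the arc.

```bash
python3 -m pendant '[{"dx":0,"dy":0,"dz":4,"twist":0},{"dx":0,"dy":0,"dz":8,"twist":0},{"dx":0,"dy":0,"dz":10.5,"twist":0},{"dx":0,"dy":0,"dz":11.7,"twist":0},{"dx":0,"dy":0,"dz":11.7,"twist":0},{"dx":0,"dy":-1,"dz":11.7,"twist":0},{"dx":0,"dy":-1.8,"dz":11.7,"twist":0},{"dx":0,"dy":-2.5,"dz":11.7,"twist":0},{"dx":0.1,"dy":-3.5,"dz":11.7,"twist":0},{"dx":0.1,"dy":-4.5,"dz":11.7,"twist":0}]'
```

```text
time: 3.15
eef_pos: [0.5056, -0.0591, 0.0984]
tcp_rot: [-0.075, 0.997, -0.0, 0.0]
contact_force: [-0.1, -0.2, -0.1]
opening: 0.003
finger_force: 0.0
```

```bash
python3 -m pendant '[{"dx":-0.1,"dy":-0.9,"dz":0,"twist":0},{"dx":-0.3,"dy":-1.9,"dz":0,"twist":0},{"dx":-0.7,"dy":-2.8,"dz":0,"twist":0},{"dx":-1.2,"dy":-3.6,"dz":0,"twist":0},{"dx":-1.7,"dy":-4.4,"dz":0,"twist":0},{"dx":-2.4,"dy":-5.1,"dz":0,"twist":0},{"dx":-3.1,"dy":-5.7,"dz":0,"twist":0},{"dx":-3.5,"dy":-6.0,"dz":0,"twist":0},{"dx":-3.9,"dy":-6.2,"dz":0,"twist":0},{"dx":-3.9,"dy":-6.2,"dz":0,"twist":0}]'
python3 - <<'E'
from h import *
from plant import ctrl
import pickle
c=ctrl.read_camera('top');pickle.dump(c,open('t2.pkl','wb'));d=ctrl.read_camera('scene');pickle.dump(d,open('s2.pkl','wb'))
f=lambda c,a,b,x,y:cv2.resize(c['img'][y:y+100,x:x+130,::-1],(520,400))[:300 if 0 else 400]
cv2.imwrite('pics/p2.png',np.hstack([cv2.resize(c['img'][190:290,280:410,::-1],(400,308)),cv2.resize(d['img'][205:315,245:388,::-1],(400,308))]))
E
```

```text
time: 4.4
eef_pos: [0.5536, -0.1137, 0.0983]
tcp_rot: [-0.075, 0.997, 0.0, -0.0]
contact_force: [0.6, -0.8, -0.5]
opening: 0.001
finger_force: 0.0
```

View pics/p2.png

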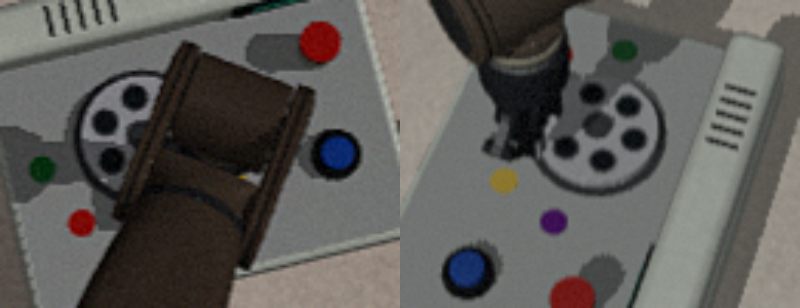

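The arm hides the tab in both views, so I'll use the wrist camera.

```bash
cat >> h.py <<'E'
def wrist(ctrl,name):
    s=ctrl.get_state();c=ctrl.read_camera('wrist')
    T=np.eye(4);T[:3,:3]=R.from_quat(s['tcp_rot']).as_matrix();T[:3,3]=s['eef_pos']
    W=T@c['tool_from_camera'];c['xyz']=W[:3,3];c['rotation']=W[:3,:3]
    import pickle;pickle.dump(c,open(name+'.pkl','wb'));cv2.imwrite(f'pics/{name}.png',c['img'][:,:,::-1])
E
python3 -c "
from h import *
from plant import ctrl
wrist(ctrl,'w2')"
```

```text
(no output)
```

View pics/w2.png

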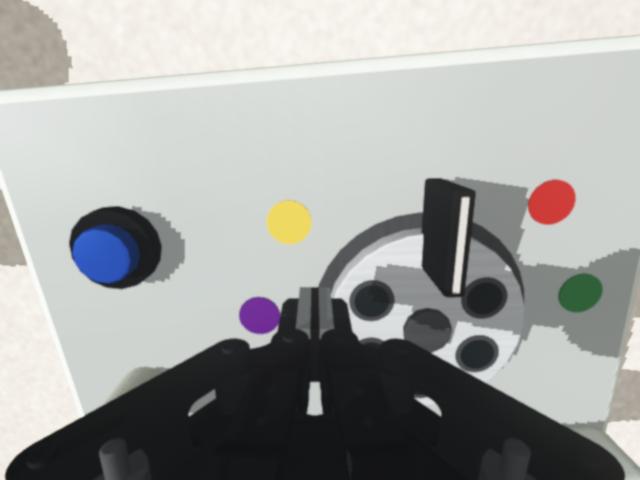

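```bash
python3 - <<'E'
from h import *
import pickle
ax=np.array([.577,-.0437])
c=pickle.load(open('w2.pkl','rb'))
for p,z in(((463,197),.123),((457,295),.123),((260,315),.071),((289,221),.071),((552,202),.071),((580,292),.071),((427,330),.093)):
    q=ray(c,*p,z);d=q-ax;print(p,q.round(4),np.linalg.norm(d).round(4),np.degrees(np.arctan2(d[1],d[0])).round(1)%360)
K=c['camera_matrix'];W=c['rotation']
def proj(P):
    x=W.T@(np.array(P)-c['xyz']);return K[0,2]+K[0,0]*x[0]/-x[2],K[1,2]-K[1,1]*x[1]/-x[2]
print(proj([.5536,-.1137,.0983]),proj([.5536,-.1137,.1173]))
E
```

```text
(463, 197) [ 0.4964 -0.0596] 0.0822 191.2
(457, 295) [ 0.5404 -0.05  ] 0.0371 189.8
(260, 315) [ 0.5944 -0.1422] 0.1001 280.0
(289, 221) [ 0.531  -0.1319] 0.0995 242.5
(552, 202) [0.4976 0.0149] 0.0987 143.6
(580, 292) [0.549  0.0518] 0.0995 106.3
(427, 330) [ 0.5769 -0.0453] 0.0016 267.2
(np.float64(314.29813447472117), np.float64(280.0223696512416)) (np.float64(314.297443692287), np.float64(296.38129671812817))
```

The measurements agree with each other, but the tab is still at 190.5°, so the fingers passed it without turning it. I'll rise, go back and repeat in small steps, watching the force. I'll also check the real fingertip position in the scene view.

```bash
python3 - <<'E'
from h import *
import pickle
c=pickle.load(open('s2.pkl','rb'));W=R.from_quat(c['rotation']).as_matrix();K=c['camera_matrix']
for P in([.5536,-.1137,.0983],[.5536,-.1137,.2],[.5,-.06,.123]):
    x=W.T@(np.array(P)-c['xyz']);print(P,K[0,2]+K[0,0]*x[0]/-x[2],K[1,2]-K[1,1]*x[1]/-x[2])
cv2.imwrite('pics/s2.png',cv2.resize(c['img'][140:320,200:400,::-1],None,fx=3.3,fy=3.3,interpolation=cv2.INTER_CUBIC))
E
python3 -m pendant '[{"dx":0,"dy":0,"dz":-4,"twist":0},{"dx":0,"dy":0,"dz":-8,"twist":0},{"dx":0,"dy":0,"dz":-9,"twist":0},{"dx":0,"dy":0,"dz":-9,"twist":0}]'
```

```text
[0.5536, -0.1137, 0.0983] 292.8532982662384 262.8829103200677
[0.5536, -0.1137, 0.2] 290.65899402759834 242.18853889460968
[0.5, -0.06, 0.123] 286.96167592012284 233.43125321172266
time: 5.05
eef_pos: [0.5535, -0.1137, 0.1885]
tcp_rot: [-0.075, 0.997, -0.0, 0.0]
contact_force: [0.3, 0.4, -0.5]
opening: 0.0
finger_force: 0.0
```

View pics/s2.png

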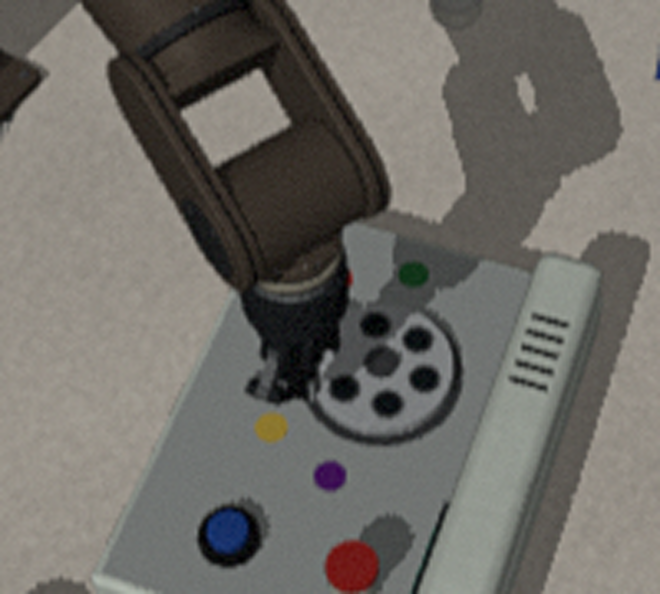

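The gripper was where the state said it was. Next I'll go back above the clockwise side and descend deeper. The button's blue and the tab can be checked numerically between steps.

```bash
python3 -m pendant '[{"dx":1.3,"dy":3.6,"dz":0,"twist":0},{"dx":2.6,"dy":7.2,"dz":0,"twist":0},{"dx":3.8,"dy":10.7,"dz":0,"twist":0},{"dx":3.8,"dy":10.7,"dz":0,"twist":0},{"dx":3.8,"dy":10.7,"dz":4,"twist":0},{"dx":3.8,"dy":10.7,"dz":8,"twist":0},{"dx":3.8,"dy":10.7,"dz":9.1,"twist":0},{"dx":3.8,"dy":10.7,"dz":9.1,"twist":0}]'
python3 -m pendant '[{"dx":0,"dy":-0.8,"dz":0,"twist":0},{"dx":0,"dy":-1.6,"dz":0,"twist":0},{"dx":0,"dy":-2.2,"dz":0,"twist":0}]'
python3 -m pendant '[{"dx":0,"dy":-0.5,"dz":0,"twist":0}]'
python3 -m pendant '[{"dx":0,"dy":-0.5,"dz":0,"twist":0}]'
python3 -m pendant '[{"dx":0,"dy":-0.5,"dz":0,"twist":0}]'
python3 -c "
from h import *
from plant import ctrl
wrist(ctrl,'w3')"
```

```text
time: 6.05
eef_pos: [0.4994, -0.0139, 0.0963]
tcp_rot: [-0.074, 0.997, 0.0, -0.001]
contact_force: [-0.7, 0.0, 0.2]
opening: -0.002
finger_force: 0.0
time: 6.42
eef_pos: [0.504, -0.0364, 0.0985]
tcp_rot: [-0.074, 0.997, -0.0, 0.001]
contact_force: [-0.6, -0.2, 0.0]
opening: 0.001
finger_force: 0.0
time: 6.55
eef_pos: [0.5043, -0.041, 0.0978]
tcp_rot: [-0.074, 0.997, -0.0, 0.0]
contact_force: [-0.1, -0.4, 0.7]
opening: -0.001
finger_force: 0.0
time: 6.68
eef_pos: [0.5047, -0.0457, 0.0974]
tcp_rot: [-0.075, 0.997, -0.0, 0.0]
contact_force: [0.8, -0.1, -0.7]
opening: 0.006
finger_force: 0.0
time: 6.8
eef_pos: [0.5054, -0.0505, 0.0973]
tcp_rot: [-0.075, 0.997, 0.0, -0.0]
contact_force: [-0.7, -0.3, 0.3]
opening: 0.002
finger_force: 0.0
```

View pics/w3.png

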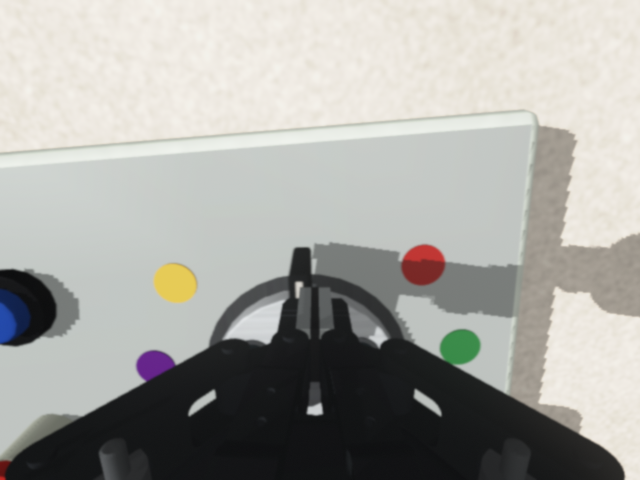

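```bash
python3 - <<'E'
from h import *
import pickle
ax=np.array([.577,-.0437])
for n in('w3','w2'):
    c=pickle.load(open(n+'.pkl','rb'));K=c['camera_matrix'];D=c['depth']
    for u,v in ([(297,252),(301,252),(306,252),(297,275),(301,275),(301,290),(308,292),(322,292),(310,310),(322,310),(290,310)] if n=='w3' else [(463,200),(460,280),(308,292),(322,292),(310,310)]):
        d=D[v,u];P=c['rotation']@(d*np.array([(u-K[0,2])/K[0,0],-(v-K[1,2])/K[1,1],-1]))+c['xyz'];e=P[:2]-ax
        print(n,u,v,P.round(4),np.hypot(*e).round(3),(np.degrees(np.arctan2(e[1],e[0]))%360).round(1))
E
```

```text
w3 297 252 [ 0.4936 -0.0617  0.0917] 0.085 192.2
w3 301 252 [ 0.4933 -0.0596  0.0919] 0.085 190.8
w3 306 252 [ 0.4933 -0.057   0.0908] 0.085 189.0
w3 297 275 [ 0.4933 -0.0603  0.1228] 0.085 191.2
w3 301 275 [ 0.4934 -0.0585  0.1219] 0.085 190.0
w3 301 290 [ 0.4968 -0.0577  0.1301] 0.081 189.9
w3 308 292 [ 0.4967 -0.0547  0.1314] 0.081 187.8
w3 322 292 [ 0.4955 -0.0489  0.132 ] 0.082 183.6
w3 310 310 [ 0.4962 -0.0537  0.1475] 0.081 187.1
w3 322 310 [ 0.4952 -0.0493  0.1481] 0.082 183.9
w3 290 310 [ 0.5009 -0.0612  0.1411] 0.078 192.9
w2 463 200 [ 0.4976 -0.0593  0.1231] 0.081 191.1
w2 460 280 [ 0.5332 -0.0504  0.1226] 0.044 188.7
w2 308 292 [ 0.544  -0.1178  0.1335] 0.081 246.0
w2 322 292 [ 0.5431 -0.112   0.1335] 0.076 243.6
w2 310 310 [ 0.544  -0.1168  0.1487] 0.08 245.7
```

```bash
python3 - <<'E'
from h import *
import pickle
c=pickle.load(open('w2.pkl','rb'));K=c['camera_matrix'];D=c['depth']
for u in(308,322):
  for v in range(278,300,2):
    d=D[v,u];P=c['rotation']@(d*np.array([(u-K[0,2])/K[0,0],-(v-K[1,2])/K[1,1],-1]))+c['xyz'];print(u,v,P.round(4),c['img'][v,u])
from plant import ctrl
s=ctrl.get_state();print(s['eef_pos'],s['opening'],s['contact_force'])
E
```

```text
308 278 [ 0.5648 -0.1159  0.071 ] [206 210 207]
308 280 [ 0.5663 -0.1157  0.0707] [205 210 206]
308 282 [ 0.568  -0.1155  0.0696] [205 210 207]
308 284 [ 0.5695 -0.1152  0.0694] [205 210 207]
308 286 [ 0.5701 -0.1151  0.071 ] [184 189 185]
308 288 [ 0.5445 -0.1178  0.1286] [115 118 117]
308 290 [ 0.5441 -0.1178  0.1313] [106 109 109]
308 292 [ 0.544  -0.1178  0.1335] [106 109 109]
308 294 [ 0.5445 -0.1177  0.1342] [105 108 108]
308 296 [ 0.5438 -0.1178  0.1375] [105 109 109]
308 298 [ 0.5444 -0.1177  0.1381] [105 109 108]
322 278 [ 0.5636 -0.1074  0.0709] [118 121 120]
322 280 [ 0.5647 -0.1073  0.0712] [90 92 93]
322 282 [ 0.5659 -0.1071  0.0717] [84 85 87]
322 284 [ 0.5674 -0.1069  0.0712] [83 85 86]
322 286 [ 0.5691 -0.1066  0.0704] [84 86 87]
322 288 [ 0.5432 -0.1119  0.1293] [93 96 95]
322 290 [ 0.5435 -0.1119  0.1307] [96 99 99]
322 292 [ 0.5431 -0.112   0.1335] [95 98 98]
322 294 [ 0.5432 -0.112   0.1352] [95 98 97]
322 296 [ 0.5431 -0.1121  0.1372] [94 97 97]
322 298 [ 0.5434 -0.1121  0.1384] [94 97 98]
[ 0.50556001 -0.05098706  0.09732442] 0.0006970434168242431 [ 0.09380763  0.24507542 -0.88681684]
```

Depth shows the fingertips end about 30 mm higher than the reported TCP, at z≈0.128 where the state gives 0.098. So they slid just over the 0.123 m tab. I'll use the visual offset: back off, go 2.8 cm deeper, and push from there.

```bash
python3 -m pendant '[{"dx":0,"dy":1.8,"dz":0,"twist":0},{"dx":0,"dy":3.7,"dz":0,"twist":0},{"dx":0,"dy":3.7,"dz":0,"twist":0},{"dx":0,"dy":3.7,"dz":1.4,"twist":0},{"dx":0,"dy":3.7,"dz":2.7,"twist":0},{"dx":0,"dy":3.7,"dz":2.7,"twist":0},{"dx":0,"dy":2.8,"dz":2.7,"twist":0},{"dx":0,"dy":2.0,"dz":2.7,"twist":0},{"dx":0,"dy":1.2,"dz":2.7,"twist":0}]'
python3 -m pendant '[{"dx":0,"dy":-0.5,"dz":0,"twist":0},{"dx":0.1,"dy":-1.0,"dz":0,"twist":0},{"dx":0.1,"dy":-1.5,"dz":0,"twist":0},{"dx":0.1,"dy":-2.0,"dz":0,"twist":0}]'
python3 - <<'E'
from h import *
from plant import ctrl
wrist(ctrl,'w4')
import pickle
c=pickle.load(open('w4.pkl','rb'));K=c['camera_matrix'];D=c['depth']
v,u=np.mgrid[0:480,0:640];d=D
P=np.stack([d*(u-K[0,2])/K[0,0],-d*(v-K[1,2])/K[1,1],-d],-1)@c['rotation'].T+c['xyz']
m=(P[...,2]>.117)&(P[...,2]<.127)&(d>0);e=P[...,:2]-[.577,-.0437];r=np.hypot(e[...,0],e[...,1]);m&=(r>.03)&(r<.09)
a=np.degrees(np.arctan2(e[...,1],e[...,0]))%360
print(np.histogram(a[m],bins=range(150,300,5)))
print('tip z',P[270:300,308,2].round(3))
E
```

```text
time: 7.98
eef_pos: [0.5041, -0.0391, 0.0708]
tcp_rot: [-0.074, 0.997, 0.0, 0.0]
contact_force: [-0.5, 1.8, 0.5]
opening: -0.001
finger_force: 1.1
time: 8.48
eef_pos: [0.5055, -0.0583, 0.0702]
tcp_rot: [-0.075, 0.997, 0.0, -0.0]
contact_force: [0.8, 2.8, -0.7]
opening: 0.0
finger_force: 1.1
(array([  0,   0,   0,   0,   0,   0, 168, 218, 251, 212, 244, 658, 105,
         0,   0,   0,   0,   0,   0,   0,   0,   0,   0,   0,   0,   0,
         0,   0,   0]), array([150, 155, 160, 165, 170, 175, 180, 185, 190, 195, 200, 205, 210,
       215, 220, 225, 230, 235, 240, 245, 250, 255, 260, 265, 270, 275,
       280, 285, 290, 295]))
tip z [0.071 0.07  0.071 0.069 0.071 0.071 0.071 0.071 0.071 0.07  0.071 0.069
 0.071 0.07  0.071 0.072 0.07  0.099 0.101 0.102 0.103 0.104 0.105 0.106
 0.107 0.108 0.109 0.11  0.112 0.111]
```

The tab is now moving: about 207° with 2.8 N. Continuing the arc.

```bash
python3 -m pendant '[{"dx":-0.1,"dy":-0.9,"dz":0,"twist":0},{"dx":-0.3,"dy":-1.9,"dz":0,"twist":0},{"dx":-0.7,"dy":-2.8,"dz":0,"twist":0},{"dx":-1.2,"dy":-3.6,"dz":0,"twist":0},{"dx":-1.7,"dy":-4.4,"dz":0,"twist":0},{"dx":-2.4,"dy":-5.1,"dz":0,"twist":0},{"dx":-2.8,"dy":-5.4,"dz":0,"twist":0},{"dx":-3.1,"dy":-5.7,"dz":0,"twist":0},{"dx":-3.5,"dy":-6.0,"dz":0,"twist":0},{"dx":-3.5,"dy":-6.0,"dz":0,"twist":0}]'
cat > tab.py <<'E'
from h import *
from plant import ctrl
import sys,pickle
n=sys.argv[1];wrist(ctrl,n)
c=pickle.load(open(n+'.pkl','rb'));K=c['camera_matrix'];d=c['depth']
v,u=np.mgrid[0:480,0:640]
P=np.stack([d*(u-K[0,2])/K[0,0],-d*(v-K[1,2])/K[1,1],-d],-1)@c['rotation'].T+c['xyz']
e=P[...,:2]-[.577,-.0437];r=np.hypot(e[...,0],e[...,1]);tcp=ctrl.get_state()['eef_pos'][:2]
far=np.hypot(*(np.moveaxis(P[...,:2]-tcp,-1,0)))>.017
m=(P[...,2]>.117)&(P[...,2]<.127)&(d>0)&(r>.03)&(r<.09)
a=np.degrees(np.arctan2(e[...,1],e[...,0]))%360
w=m&(c['img'].min(-1)>170)
print('hist',[(x,k) for x,k in zip(range(150,320,4),np.histogram(a[m],bins=range(150,324,4))[0]) if k])
print('white line',w.sum(),np.median(a[w]) if w.any() else '',np.ptp(r[w]) if w.any() else '')
E
python3 tab.py w5
```

```text
time: 9.78
eef_pos: [0.5497, -0.1129, 0.0705]
tcp_rot: [-0.075, 0.997, -0.001, 0.0]
contact_force: [-0.3, 0.3, -0.7]
opening: -0.003
finger_force: 0.3
hist [(238, np.int64(415)), (242, np.int64(278)), (246, np.int64(231)), (250, np.int64(1)), (262, np.int64(32)), (266, np.int64(18))]
white line 0
```

```bash
python3 -m pendant '[{"dx":-0.4,"dy":-0.2,"dz":0,"twist":0},{"dx":-0.8,"dy":-0.4,"dz":0,"twist":0},{"dx":-1.2,"dy":-0.6,"dz":0,"twist":0},{"dx":-1.5,"dy":-0.7,"dz":0,"twist":0},{"dx":-1.8,"dy":-0.8,"dz":0,"twist":0},{"dx":-1.8,"dy":-0.8,"dz":0,"twist":0},{"dx":-0.8,"dy":-0.8,"dz":0,"twist":0},{"dx":2,"dy":-0.8,"dz":0,"twist":0},{"dx":4,"dy":-0.8,"dz":0,"twist":0},{"dx":4,"dy":-0.8,"dz":0,"twist":0}]'
python3 tab.py w6
```

```text
time: 11.08
eef_pos: [0.5099, -0.1266, 0.0705]
tcp_rot: [-0.074, 0.997, -0.0, 0.0]
contact_force: [-0.1, -0.3, 0.1]
opening: 0.001
finger_force: 0.0
hist []
white line 0
```

View pics/w6.png

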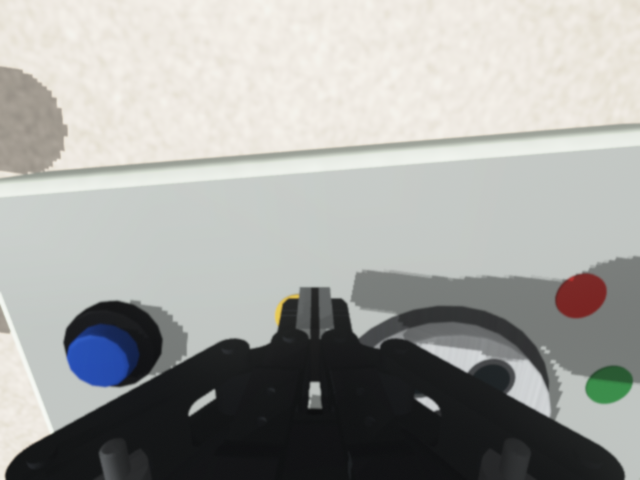

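The tab is hidden behind the hand. I'll lift and shift above the start button, then check from there.

```bash
python3 -m pendant '[{"dx":0,"dy":0,"dz":-4,"twist":0},{"dx":0,"dy":0,"dz":-7,"twist":0},{"dx":-1,"dy":-3.5,"dz":-7,"twist":0},{"dx":-2,"dy":-7,"dz":-7,"twist":0},{"dx":-3.2,"dy":-10.7,"dz":-7,"twist":0},{"dx":-3.2,"dy":-10.7,"dz":-7,"twist":0},{"dx":-3.2,"dy":-10.7,"dz":-7,"twist":0}]'
python3 tab.py w7
```

```text
time: 12.0
eef_pos: [0.5586, -0.2269, 0.1401]
tcp_rot: [-0.075, 0.997, 0.0, -0.0]
contact_force: [-0.4, 0.5, -0.0]
opening: 0.001
finger_force: 0.0
hist [(270, np.int64(475)), (274, np.int64(607)), (278, np.int64(342)), (282, np.int64(35))]
white line 264 277.34890908242494 0.04317115757125573
```

View pics/w7.png

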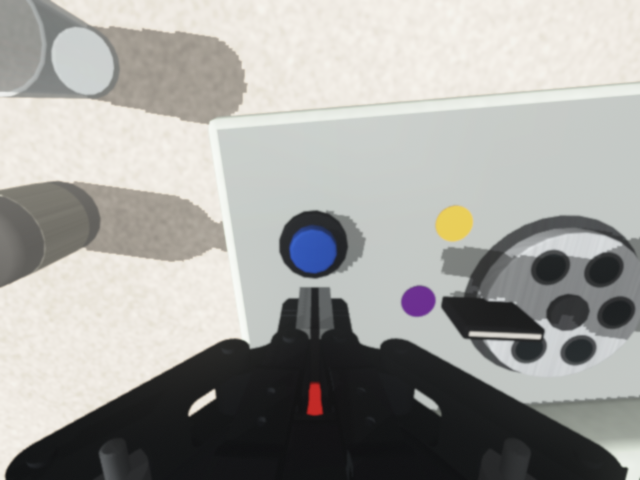

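The white line reads 277.3° against a target of about 279–280°, or roughly 4 mm off at the dot, which is in tolerance. Now I'll check the button under the fingers and descend.

```bash
python3 -c "
from h import *
import pickle
c=pickle.load(open('w7.pkl','rb'))
u,v,N=blob(c['img'],(105,120,30),(125,255,255),(313,251),35);print(u,v,N,ray(c,u,v,.093),ray(c,418,301,.071))"
python3 -m pendant '[{"dx":0,"dy":0,"dz":3,"twist":0},{"dx":0,"dy":0,"dz":5.5,"twist":0},{"dx":0,"dy":0,"dz":7,"twist":0},{"dx":0,"dy":0,"dz":7,"twist":0}]'
```

```text
312.6028138528139 249.13690476190476 1848 [ 0.55805688 -0.22831206] [ 0.59466699 -0.14225216]
time: 12.55
eef_pos: [0.5576, -0.2262, 0.0692]
tcp_rot: [-0.075, 0.997, 0.001, -0.001]
contact_force: [0.9, 0.7, 0.1]
opening: 0.003
finger_force: 0.0
```

```bash
python3 -m pendant '[{"dx":0,"dy":0,"dz":0.5,"twist":0},{"dx":0,"dy":0,"dz":0.8,"twist":0},{"dx":0,"dy":0,"dz":1.0,"twist":0},{"dx":0,"dy":0,"dz":1.0,"twist":0}]'
python3 -m pendant '[{"dx":0,"dy":0,"dz":0.2,"twist":0},{"dx":0,"dy":0,"dz":0.2,"twist":0}]'
```

```text
time: 13.05
eef_pos: [0.5595, -0.2277, 0.0615]
tcp_rot: [-0.075, 0.997, -0.001, 0.001]
contact_force: [1.2, 1.7, 4.6]
opening: -0.002
finger_force: 2.3
time: 13.3
eef_pos: [0.5595, -0.2277, 0.061]
tcp_rot: [-0.075, 0.997, -0.0, 0.001]
contact_force: [-2.0, 3.3, 11.5]
opening: -0.001
finger_force: 5.8
```

The force has climbed to 11.5 N, well past the 5 N needed, with travel stopped. One more small push to be sure, then up and clear.

```bash
python3 -m pendant '[{"dx":0,"dy":0,"dz":0.2,"twist":0},{"dx":0,"dy":0,"dz":0.2,"twist":0},{"dx":0,"dy":0,"dz":0.2,"twist":0}]'
python3 -m pendant '[{"dx":0,"dy":0,"dz":-2,"twist":0},{"dx":0,"dy":0,"dz":-5,"twist":0},{"dx":0,"dy":0,"dz":-8.5,"twist":0},{"dx":0,"dy":0,"dz":-8.5,"twist":0},{"dx":0,"dy":0,"dz":-8.5,"twist":0},{"dx":0,"dy":0,"dz":-8.5,"twist":0}]'
python3 tab.py w8; python3 - <<'E'
from h import *
import pickle
for n in('w7','w8'):
    c=pickle.load(open(n+'.pkl','rb'));K=c['camera_matrix'];print(c['xyz'])
    h=cv2.cvtColor(c['img'],cv2.COLOR_RGB2HSV);m=cv2.inRange(h,(105,120,30),(125,255,255))>0
    m[:180]=m[300:]=False;m[:,:270]=m[:,360:]=False
    v,u=np.nonzero(m);d=c['depth'][v,u];P=np.c_[d*(u-K[0,2])/K[0,0],-d*(v-K[1,2])/K[1,1],-d]@c['rotation'].T+c['xyz'];print(n,np.median(P,0))
E
```

```text
time: 13.68
eef_pos: [0.5596, -0.2278, 0.0608]
tcp_rot: [-0.075, 0.997, -0.0, 0.001]
contact_force: [-4.7, 4.8, 19.4]
opening: 0.001
finger_force: 9.6
time: 14.42
eef_pos: [0.5572, -0.2267, 0.1391]
tcp_rot: [-0.075, 0.997, 0.001, -0.002]
contact_force: [-0.1, -0.6, -0.1]
opening: -0.001
finger_force: 0.0
hist [(270, np.int64(475)), (274, np.int64(613)), (278, np.int64(335)), (282, np.int64(37))]
white line 269 277.4171713157837 0.04351516858945862
[ 0.48513399 -0.23821537  0.30846398]
w7 [ 0.55825058 -0.22832012  0.09256445]
[ 0.484252   -0.2381814   0.30765725]
w8 [ 0.55819734 -0.22853855  0.09251969]
```

The button hit its stop: force rose to 19 N with no further travel. It is back up at 92.5 mm, the tab is unchanged at 277.4°, and the hand is clear. Handing in.

```bash
python3 -c "
from plant import ctrl
print(ctrl.sign_off())"
```

```text
the job is handed in; nothing more can be done
None
```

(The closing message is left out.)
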